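Load a power board into the bay whose jaw still springs

ROBOT

A 6-joint arm with a two-finger parallel gripper is mounted at the origin on the work surface. World frame = base frame: x ahead of the robot, y to its left, z up, the work surface at z = 0. Lengths are in mm, angles in degrees, forces in N, time in s.
With the tool pointing down it reaches from about 300 to 850 mm from the base axis. Payload 4.2 kg.
Tool frame: the origin (TCP) lies on the centre line of the jaws, within the pads' length; the fingertips stand 8 mm ahead of it and the grasp point (between the pads) lies 11 mm behind it; z points along the fingers, y is the line along which they close (so a half turn about z gives the same grasp; the last joint's range is limited). The gripper opens to 91 mm and grips with 3 to 60 N. Pads are 32 mm wide; open, the fingers measure 118 mm over their backs; the gripper's body (76 mm by 178 mm) begins 60 mm behind the grasp point.
Start: joints at [69.328, 18.312, 89.639, -0, 72.044, -1.146], TCP at [192.191, 541.945, 221.976] pointing down, gripper open.
Joint ranges: [-177.97, 177.97], [-48.28, 115.42], [12.27, 149.76], [-77.06, 257.06], [2.81, 150.46], [-146.56, 146.56]. Speed limits (degrees/s): [147.25, 147.25, 180, 180, 180, 180].

INTERFACE

Orientations are given as [roll, pitch, yaw] about the fixed x, y, z axes, in that order (R = Rz(yaw) Ry(pitch) Rx(roll)).
In Python, from workcell import telemetry, eyes, ticket gives the robot as it stands. The module is installed in compiled form; this text tells all that it offers.
- The arm moves only by the shell command python3 -m crank 'ROWS' [OPENING] [FORCE]. ROWS is JSON, a list of rows, each an object of numbers: "dx", "dy", "dz": the shift along the world's x, y, z normalised to -1 to 1, where 1 is 80 cm; "yaw": the turn about the world's z normalised to -1 to 1, where 1 is 5 degrees. A call has 1 to 10 rows; each row shifts and turns the commanded pose from where the row before left it; what a row does not reach is not made up. A row lasts 1/8 s, in which the tool goes at most 62.5 mm and 10.7 degrees, less where a joint would pass 70% of its speed; a pose out of reach is approached as far as the arm can. A call with a number of a shift or a turn outside -1 to 1 is refused whole. A call with a gripper value outside its range is refused whole. OPENING is the opening, from 0 (shut) to 1 (fully open), set as the call begins (- or left out, the last holds). The fingers move at their own pace and stop on an object; FORCE is the grip in N (left out, the last holds). Time passes only in rows, so rows that do not move let the fingers close. It gives the time, the measured TCP pose, the force, the opening and the grip force at its end, in the units of the state.
- telemetry.state(): the state, without advancing time (a new reading comes with each control period).
- eyes.grab_frame(name): name is "scene" or "top"; returns the picture (480x640x3 uint8, red, green, blue); there is no depth.
- eyes.calibration(name): a dict with "camera_matrix" (3x3 intrinsics, pixels), "world_from_camera" (4x4, takes a point from camera to world coordinates). Camera axes: x right, y down, z forward; pixel columns grow to the right and rows downward; lengths in mm; the calibration is good to about 2 mm. A picture is of the moment at which its call begins. calibration takes no time and is no camera call.
- ticket.job_done(): hands the job in; it is judged then, once.
The state is a dict: "time_s": time; "qpos": joint angles; "qvel": joint speeds; "effort": joint torques, N m; "ee_pos": TCP position; "ee_rot": TCP orientation; "force": force on the tool from outside, world axes, zero at the start; "torque": the same for the moment, N m; "gripper_width": finger opening in mm; "gripper_force": force on a finger pad.
Only numpy, scipy, OpenCV 4.12 (cv2) and the standard library are available. Lean on these libraries where they do the work, as an engineer would, in place of code of your own. Each camera call takes 0.05 s, during which the arm holds its last target. There are 200 camera calls.

TASK

Mount the long power board (the one with two ivory terminal blocks at one end) from the red mat in the assembly frame. One of the two empty bays has a seized jaw, so feel which jaw springs back and use that bay: plain end in the jaw, terminal-block end fully home under the near rail's lip, lying flat on both ledges, centred in the bay and held by the spring alone. Leave the rest of the bench as it is.

Things in the scene. Friction and masses are not known exactly. Their poses are not given: they have to be found in the camera images.
- board_center (a point): Centre, half-way up, of the power board: flat plate 100 (its x) x 60 (its y) x 5 mm, aluminium below, purple circuit board on top, 0.09 to 0.14 kg. Two ivory terminal blocks side by side near its -x end. Parts stand up to 14 mm above its top, within 24 mm of the long centre line; 9 mm at each end is bare. Starts flat on a 2 mm mat (underside z = 2 mm), terminal end roughly towards the robot.
- board_terminal_edge (a point): Middle of the board's terminal end face, 50 mm along -x from board_center, half-way up; same axes.
- frame: Fixed assembly frame of aluminium profiles. Origin on the table midway between its two empty bays (y = -65 and +65 mm); x from the near rail to the jaws, y along the near rail, z up. Open below between the rails. A loaded bay at y = 195 mm, its board's edge at 165. Frame spans x -107..147, y -142..272 mm, at most 66 mm high at the clamps, 45 at the corners, 51 at the near rail.
- small_board_center (a point): Centre, half-way up, of a smaller circuit board, 74 x 46 x 5 mm, flat on the mat: leave alone.
- screwdriver_grip (a point): Grip of a screwdriver, 160 mm long, on the mat beyond the boards: leave alone.
- tweezers_mid (a point): Middle of steel tweezers, 112 x 8 x 9 mm, lying crosswise at the robot side of the mat: leave alone.
- spool_mid (a point): Middle of an upright solder spool, 54 mm across, 40 mm high: leave alone.
- flux_mid (a point): Middle of a flux bottle, 44 mm across, 110 mm high: leave alone.
- tray_mid (a point): Middle of a black parts tray, 100 x 150 x 35 mm: leave alone.
- bay_1 (a point): Right-hand empty bay (-y side): bottom of the near rail's groove, in the middle of the bay at ledge height (40 mm up); frame axes. The ledge reaches 10 mm out from this point in +x; over it a lip, underside 8 and top 11 mm above the ledge, reaches 6 mm out. A board fully home touches the groove bottom and lies on the ledge.
- bay_2 (a point): Left-hand empty bay (+y side), the same point and shape. Each bay faces a grey jaw, 66 mm long in y, on a clamp block. The jaw's groove opens to -x, its bottom at rest 94.5 to 97.5 mm along +x from this point (set by hand), ledge 40 mm up and 9 mm out, lip 6 mm out, slot 8 mm high inside, 9.5 mm at the flared mouth, lip top at most 13.5 mm above the ledge.
- clamp_rail (a point): Top of the cross rail that carries the clamps, midway between the two empty bays; frame axes. The two jaws look alike: one springs, travelling 16 mm in +x (2.4 N at first, 7.2 N at its stop); the other is seized and does not move. Which is which changes. The 100 mm board in the sprung bay keeps the spring 2.5 to 5.5 mm compressed; to pass the near lip it goes over 6 mm farther.
Things that resemble listed ones, but are neither listed nor needed, are in the scene too. Leave any turquoise or yellow look-alike of the part that bears board_center alone.

How it is judged:
By the outcome, as a careful person would: the job done as asked, in the order asked, and still so for the second after the job is handed in, with the robot touching nothing.
It also fails if it takes over 51 s, if anything falls off the work surface, if the arm or the gripper's body presses on something with over 40 N, if the wrist force passes 120 N, or if a joint passes its speed limit or range.

## Working session

There is one attempt and no reset: what is moved stays moved. The work goes in short steps, Python scripts to look and compute and a shell command to move; the robot and the scene stay as the last step left them, time stands still between calls to the robot, and variables do not carry over. Pictures are saved under pics/ and viewed, at most 10 in all, crops included, and the job is handed in when it is done.

```bash
mkdir -p pics; python3 - <<'E'
from workcell import telemetry, eyes
import cv2
for n in("scene","top"):
    cv2.imwrite(f"pics/{n}0.png",eyes.grab_frame(n)[:,:,::-1]); c=eyes.calibration(n); print(n,c)
print(telemetry.state())
E
```

```text
scene {'camera_matrix': array([[437.09873887,   0.        , 320.59110515],
       [  0.        , 437.09873887, 237.61583486],
       [  0.        ,   0.        ,   1.        ]]), 'world_from_camera': array([[ 1.71351520e-01,  6.79618085e-01, -7.13272679e-01,
         1.33663057e+03],
       [ 9.85179063e-01, -1.12464853e-01,  1.29513978e-01,
        -3.60223694e+02],
       [ 7.80193445e-03, -7.24893727e-01, -6.88816532e-01,
         8.87042423e+02],
       [ 0.00000000e+00,  0.00000000e+00,  0.00000000e+00,
         1.00000000e+00]])}
top {'camera_matrix': array([[542.60224087,   0.        , 317.67171766],
       [  0.        , 542.60224087, 251.20857872],
       [  0.        ,   0.        ,   1.        ]]), 'world_from_camera': array([[ 2.72043478e-02, -9.90929557e-01,  1.31599912e-01,
         3.47563686e+02],
       [-9.99382502e-01, -2.98896111e-02, -1.84722754e-02,
        -1.82466528e+02],
       [ 2.22381939e-02, -1.31016124e-01, -9.91130788e-01,
         1.27031036e+03],
       [ 0.00000000e+00,  0.00000000e+00,  0.00000000e+00,
         1.00000000e+00]])}
{'time_s': 0.1, 'qpos': array([ 6.93284715e+01,  1.83479588e+01,  8.96991957e+01,  1.87827107e-04,
        7.20435295e+01, -1.14455857e+00]), 'qvel': array([-0.06422971, -0.13372071, -0.10134624, -0.08612445,  0.04462023,
       -0.00218087]), 'effort': array([ 3.58045627e-04, -4.13334632e+01, -2.32510900e+01,  7.27578322e-02,
        4.22143936e-02, -5.31575756e-05]), 'ee_pos': array([192.02592074, 541.52645288, 221.20602748]), 'ee_rot': array([-1.79909338e+02, -1.98996098e-03,  1.60472970e+02]), 'force': array([-0.59867922,  0.23058304,  0.22645962]), 'torque': array([ 0.00105239,  0.00813965, -0.00228599]), 'gripper_force': 0.0, 'gripper_width': 91.17168006310992}
```

View pics/top0.png

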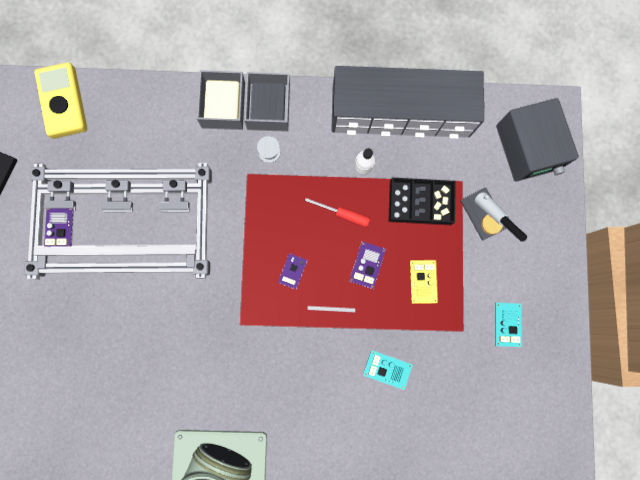

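View pics/scene0.png

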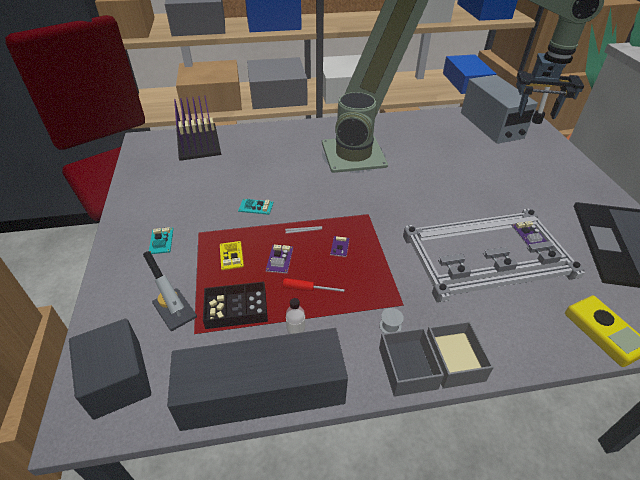

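The top view shows the red mat with a long purple board at (368,265), a small purple board at (293,271) with one block, a yellow look-alike at (424,281), turquoise ones at (388,369) and (508,324), and a mounted purple board at (59,227). The long purple board on the mat fits the description. I'll confirm it in a crop and enlarge the frame as well.

```bash
python3 - <<'E'
import cv2
a=cv2.imread("pics/top0.png")
b=cv2.resize(a[235:295,340:400],None,fx=10,fy=10,interpolation=cv2.INTER_CUBIC)
cv2.imwrite("pics/board.png",b)
cv2.imwrite("pics/frame.png",cv2.resize(a[155:285,20:220],None,fx=4,fy=4,interpolation=cv2.INTER_CUBIC))
E
```

```text
(no output)
```

View pics/board.png

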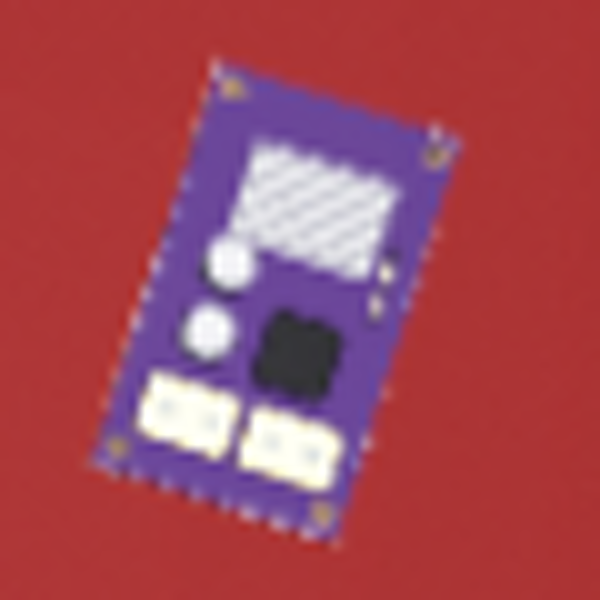

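View pics/frame.png

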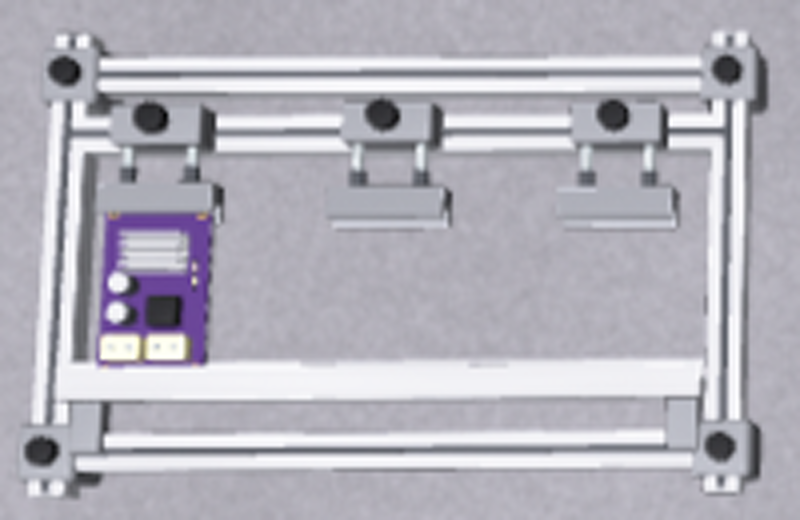

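The crop confirms it: a purple board with two ivory blocks at its near end and four corners at crop (215,62), (460,140), (335,542), (92,463). In the frame crop the jaws' front edges run (330..449,228) and (558..677,228), and the near lip edge runs from (75,362) to (703,358).

```bash
cat > h.py <<'E'
import numpy as np
from workcell import telemetry, eyes
def w(p,z,n="top"):
    c=eyes.calibration(n);K=c["camera_matrix"];T=c["world_from_camera"]
    d=T[:3,:3]@np.linalg.solve(K,[p[0],p[1],1]);o=T[:3,3]
    return (o+d*(z-o[2])/d[2])
def crop(p,o,s): return [(p[0]+.5)/s-.5+o[0],(p[1]+.5)/s-.5+o[1]]
E
python3 - <<'E'
from h import *
np.set_printoptions(precision=1,suppress=True)
B=np.array([w(crop(p,(340,235),10),7) for p in [(215,62),(460,140),(335,542),(92,463)]])
print(B, B.mean(0)); v=(B[0]+B[1]-B[2]-B[3])/2; print("len",np.hypot(*v[:2]),"yaw",np.degrees(np.arctan2(v[1],v[0])),"wid",np.linalg.norm(B[0]-B[1]))
f=lambda x,y,z:print((x,y,z),w(crop((x,y),(20,155),4),z)[:2])
print("near lip edge");[f(x,y,51) for x,y in[(75,362),(703,358)]]
print("near lip back");[f(x,y,51) for x,y in[(58,399),(700,396)]]
print("jaw lip back/front");[f(x,y,z) for x,y,z in[(335,187,53),(443,186,53),(333,220,53),(447,219,53),(563,187,53),(672,187,53),(560,220,53),(675,219,53),(330,228,40),(449,228,40),(558,228,40),(677,228,40),(102,215,53),(214,214,53)]]
print("knobs");[f(x,y,45) for x,y in[(64,70),(727,69),(720,447),(41,452)]]
print("board edge loaded");[f(x,y,45) for x,y in[(207,363),(212,225),(98,363)]]
E
```

```text
[[ 543.3 -307.7    7. ]
 [ 526.4 -365.8    7. ]
 [ 430.9 -337.6    7. ]
 [ 447.7 -280.5    7. ]] [ 487.1 -322.9    7. ]
len 99.50317981199632 yaw -16.16529787596239 wid 60.538698451474055
near lip edge
(75, 362, 51) [504.3 422. ]
(703, 358, 51) [517.3  71.5]
near lip back
(58, 399, 51) [483.2 429.4]
(700, 396, 51) [495.6  72. ]
jaw lip back/front
(335, 187, 53) [608.6 284.5]
(443, 186, 53) [611.2 223.7]
(333, 220, 53) [589.5 284.1]
(447, 219, 53) [592.2 220.1]
(563, 187, 53) [612.8 156. ]
(672, 187, 53) [614.8  94.3]
(560, 220, 53) [593.6 156.4]
(675, 219, 53) [596.3  91.5]
(330, 228, 40) [587.4 290.5]
(449, 228, 40) [589.6 222.9]
(558, 228, 40) [591.5 160.9]
(677, 228, 40) [593.7  93. ]
(102, 215, 53) [588.3 413.8]
(214, 214, 53) [590.9 351.2]
knobs
(64, 70, 45) [673.8 447.1]
(727, 69, 45) [687.1  68.6]
(720, 447, 45) [467.7  60.4]
(41, 452, 45) [453.7 439. ]
board edge loaded
(207, 363, 45) [506.8 351.2]
(212, 225, 45) [586.1 355.3]
(98, 363, 45) [504.9 412.1]
```

```bash
python3 -m crank '[{"dx":0.0504,"dy":-0.0401,"dz":-0.0139,"yaw":0.48},{"dx":0.0504,"dy":-0.0401,"dz":-0.0139,"yaw":0.48},{"dx":0.0504,"dy":-0.0401,"dz":-0.0139,"yaw":0.48},{"dx":0.0504,"dy":-0.0401,"dz":-0.0139,"yaw":0.48},{"dx":0.0504,"dy":-0.0401,"dz":-0.0139,"yaw":0.48},{"dx":0.0504,"dy":-0.0401,"dz":-0.0139,"yaw":0.48},{"dx":0.0504,"dy":-0.0401,"dz":-0.0139,"yaw":0.48},{"dx":0.0504,"dy":-0.0401,"dz":-0.0139,"yaw":0.48},{"dx":0.0504,"dy":-0.0401,"dz":-0.0139,"yaw":0.48}]' 0 10
```

```text
time_s: 1.23
ee_pos: [556.1, 252.0, 121.2]
ee_rot: [180.0, -0.0, -177.9]
force: [0.4, 1.2, 0.1]
gripper_width: 4.2
gripper_force: 0.0
```

```bash
python3 -m crank '[{"dz":-0.047},{"dz":-0.047},{"dx":0.0125},{"dx":0.004}]'; python3 -m crank '[{"dx":0.00375},{}]';python3 -m crank '[{"dx":0.00375},{}]'; python3 -m crank '[{"dx":0.00375},{}]'
```

```text
validation failed for argument at $[0]...
validation failed for argument at $[0]...
validation failed for argument at $[0]...
validation failed for argument at $[0]...
```

Each row apparently needs all four keys.

```bash
python3 -m crank '[{"dx":0,"dy":0,"dz":-0.047,"yaw":0},{"dx":0,"dy":0,"dz":-0.047,"yaw":0},{"dx":0.0125,"dy":0,"dz":0,"yaw":0},{"dx":0.004,"dy":0,"dz":0,"yaw":0}]'; python3 -m crank '[{"dx":0.00375,"dy":0,"dz":0,"yaw":0},{"dx":0,"dy":0,"dz":0,"yaw":0}]';python3 -m crank '[{"dx":0.00375,"dy":0,"dz":0,"yaw":0},{"dx":0,"dy":0,"dz":0,"yaw":0}]'
```

```text
time_s: 1.72
ee_pos: [570.1, 253.8, 47.9]
ee_rot: [179.9, 0.1, -177.9]
force: [0.5, 0.1, -0.5]
gripper_width: 0.3
gripper_force: 0.0
time_s: 1.98
ee_pos: [572.1, 253.6, 48.0]
ee_rot: [179.9, 0.1, -177.9]
force: [0.5, 0.1, 0.2]
gripper_width: 0.3
gripper_force: 0.0
time_s: 2.22
ee_pos: [573.1, 253.2, 46.9]
ee_rot: [-180.0, -0.1, -177.9]
force: [-4.4, 0.9, 2.9]
gripper_width: 0.5
gripper_force: 2.1
```

```bash
for i in 1 ; do python3 -m crank '[{"dx":0.00375,"dy":0,"dz":0,"yaw":0},{"dx":0,"dy":0,"dz":0,"yaw":0}]';done; python3 -m crank '[{"dx":0.00375,"dy":0,"dz":0,"yaw":0},{"dx":0,"dy":0,"dz":0,"yaw":0}]'
```

```text
time_s: 2.48
ee_pos: [573.5, 253.1, 46.6]
ee_rot: [-180.0, -0.5, -178.0]
force: [-10.8, 1.7, 7.0]
gripper_width: 0.4
gripper_force: 5.1
time_s: 2.72
ee_pos: [573.9, 253.1, 46.4]
ee_rot: [-179.9, -0.8, -178.0]
force: [-16.1, 1.8, 10.5]
gripper_width: 0.2
gripper_force: 7.9
```

Bay 2's jaw does not give: 16 N with x stuck near 573.5 mm. Next I'll confirm that bay 1's jaw springs.

```bash
python3 -m crank '[{"dx":-0.0275,"dy":0,"dz":0,"yaw":0},{"dx":0,"dy":-0.0541,"dz":0,"yaw":0},{"dx":0,"dy":-0.0541,"dz":0,"yaw":0},{"dx":0.01,"dy":-0.0541,"dz":0,"yaw":0},{"dx":0.0125,"dy":0,"dz":0,"yaw":0},{"dx":0,"dy":0,"dz":0,"yaw":0}]'; python3 -m crank '[{"dx":0.005,"dy":0,"dz":0,"yaw":0},{"dx":0,"dy":0,"dz":0,"yaw":0}]';python3 -m crank '[{"dx":0.005,"dy":0,"dz":0,"yaw":0},{"dx":0,"dy":0,"dz":0,"yaw":0}]'
```

```text
time_s: 3.48
ee_pos: [576.7, 123.2, 46.6]
ee_rot: [-180.0, -0.0, -178.0]
force: [0.4, -0.1, 0.4]
gripper_width: 0.6
gripper_force: 0.0
time_s: 3.72
ee_pos: [579.6, 124.0, 46.4]
ee_rot: [-180.0, -0.1, -177.8]
force: [-2.2, -2.2, 0.5]
gripper_width: 0.3
gripper_force: 1.4
time_s: 3.98
ee_pos: [583.8, 123.9, 46.4]
ee_rot: [180.0, -0.1, -177.9]
force: [-2.9, 1.2, 0.8]
gripper_width: 0.2
gripper_force: 2.0
```

Bay 1's jaw springs: it travels 5 mm at about 2.5 N. Now the board.

```bash
python3 -m crank '[{"dx":-0.0125,"dy":0,"dz":0,"yaw":0},{"dx":0,"dy":0,"dz":0.077,"yaw":0},{"dx":-0.0137,"dy":-0.0698,"dz":0,"yaw":-0.4575},{"dx":-0.0137,"dy":-0.0698,"dz":0,"yaw":-0.4575},{"dx":-0.0137,"dy":-0.0698,"dz":-0.01,"yaw":-0.4575},{"dx":-0.0137,"dy":-0.0698,"dz":-0.01,"yaw":-0.4575},{"dx":-0.0137,"dy":-0.0698,"dz":-0.01,"yaw":-0.4575},{"dx":-0.0137,"dy":-0.0698,"dz":-0.01,"yaw":-0.4575},{"dx":-0.0137,"dy":-0.0698,"dz":-0.01,"yaw":-0.4575},{"dx":-0.0137,"dy":-0.0698,"dz":-0.01,"yaw":-0.4575}]' 1; python3 -m crank '[{"dx":0,"dy":0,"dz":-0.03,"yaw":0},{"dx":0,"dy":0,"dz":0,"yaw":0}]'
python3 -c "
from workcell import telemetry as t;s=t.state();print(s['ee_pos'],s['ee_rot'],s['qpos'])"
```

```text
time_s: 5.22
ee_pos: [487.4, -325.9, 60.8]
ee_rot: [-179.9, 0.3, 163.7]
force: [1.5, 0.3, 0.3]
gripper_width: 90.9
gripper_force: 0.0
time_s: 5.48
ee_pos: [485.9, -323.6, 35.2]
ee_rot: [180.0, -0.1, 163.7]
force: [-0.7, 0.3, 0.7]
gripper_width: 90.8
gripper_force: 0.0
[ 485.92793255 -323.6094788    35.20733675] [ 1.79969700e+02 -5.24238152e-02  1.63698707e+02] [-3.47975680e+01  2.90973651e+01  1.02277998e+02  1.61154605e-02
  4.86839667e+01 -1.08506907e+02]
```

```bash
python3 -m crank '[{"dx":0.001,"dy":0.0005,"dz":-0.0225,"yaw":0},{"dx":0,"dy":0,"dz":-0.0075,"yaw":0},{"dx":0,"dy":0,"dz":-0.0008,"yaw":0}]'; python3 -m crank '[{"dx":0,"dy":0,"dz":0,"yaw":0},{"dx":0,"dy":0,"dz":0,"yaw":0},{"dx":0,"dy":0,"dz":0,"yaw":0},{"dx":0,"dy":0,"dz":0,"yaw":0}]' 0.4 15
```

```text
time_s: 5.85
ee_pos: [488.0, -322.6, 12.2]
ee_rot: [-180.0, 0.1, 163.8]
force: [0.1, -0.0, -0.5]
gripper_width: 91.0
gripper_force: 0.0
time_s: 6.35
ee_pos: [487.5, -323.0, 11.9]
ee_rot: [180.0, 0.0, 163.8]
force: [0.3, 0.5, 0.7]
gripper_width: 59.8
gripper_force: 15.0
```

```bash
python3 -m crank '[{"dx":0,"dy":0,"dz":0,"yaw":0},{"dx":0,"dy":0,"dz":-0.0017,"yaw":0}]' 0.75; python3 -m crank '[{"dx":0,"dy":0,"dz":0,"yaw":0},{"dx":0,"dy":0,"dz":0,"yaw":0},{"dx":0,"dy":0,"dz":0,"yaw":0}]' 0.4 15;  python3 -m crank '[{"dx":0,"dy":0,"dz":0.03,"yaw":0},{"dx":0,"dy":0,"dz":0.06,"yaw":0},{"dx":0,"dy":0,"dz":0,"yaw":0}]'
```

```text
time_s: 6.6
ee_pos: [487.4, -323.0, 10.3]
ee_rot: [180.0, 0.0, 163.8]
force: [-0.5, 0.2, 6.3]
gripper_width: 68.4
gripper_force: 4.5
time_s: 6.98
ee_pos: [487.5, -323.0, 10.3]
ee_rot: [-180.0, 0.0, 163.8]
force: [-0.1, -0.2, 0.2]
gripper_width: 59.6
gripper_force: 15.3
time_s: 7.35
ee_pos: [489.4, -324.3, 85.6]
ee_rot: [-179.9, 0.4, 163.8]
force: [0.7, 0.1, -0.8]
gripper_width: 60.1
gripper_force: 15.0
```

```bash
python3 -m crank '[{"dx":0.0081,"dy":0.0697,"dz":0,"yaw":0.4575},{"dx":0.0081,"dy":0.0697,"dz":0,"yaw":0.4575},{"dx":0.0081,"dy":0.0697,"dz":0,"yaw":0.4575},{"dx":0.0081,"dy":0.0697,"dz":0,"yaw":0.4575},{"dx":0.0081,"dy":0.0697,"dz":0,"yaw":0.4575},{"dx":0.0081,"dy":0.0697,"dz":0,"yaw":0.4575},{"dx":0.0081,"dy":0.0697,"dz":0,"yaw":0.4575},{"dx":0.0081,"dy":0.0697,"dz":0,"yaw":0.4575},{"dx":0,"dy":0,"dz":0,"yaw":0},{"dx":0,"dy":0,"dz":0,"yaw":0}]'
python3 - <<'E'
from h import *
import cv2
print(telemetry.state()["ee_pos"],telemetry.state()["ee_rot"])
a=eyes.grab_frame("top")[:,:,::-1]; s=eyes.grab_frame("scene")[:,:,::-1]
cv2.imwrite("pics/t1.png",a)
A=cv2.resize(a[170:270,120:220],(600,600),interpolation=cv2.INTER_CUBIC)
cv2.imwrite("pics/t1c.png",A);cv2.imwrite("pics/s1.png",s)
print(telemetry.state()["ee_pos"])
E
```

```text
time_s: 8.6
ee_pos: [538.1, 122.8, 81.1]
ee_rot: [-180.0, -0.2, -177.9]
force: [-0.3, -0.1, -1.2]
gripper_width: 59.9
gripper_force: 15.0
[538.12393259 122.76242866  81.11452827] [-1.79952585e+02 -1.58459219e-01 -1.77891056e+02]
[538.53774108 121.84059831  81.58724347]
```

View pics/t1c.png

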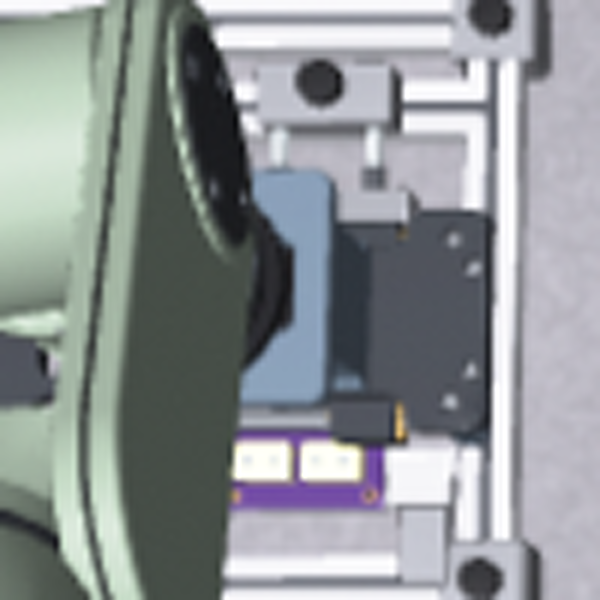

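The board's terminal end is visible below the gripper, with its right corner at crop (381,506) and the right corner hole at (370,495). The jaw's right end is at crop (409,195..225).

```bash
python3 - <<'E'
from h import *
t=np.array([538.3,122.6]);a=np.radians(2.1);R=np.array([[np.cos(a),np.sin(a)],[-np.sin(a),np.cos(a)]])
for p,z in [((381,507),77),((381,430),77)]:
    q=w(crop(p,(120,170),6),z)[:2]; print(q,R@(q-t))
E
```

```text
[490.6665674   91.83958033] [-48.72861755 -28.99429515]
[519.24206312  93.54297682] [-20.10989455 -28.33915482]
```

```bash
python3 - <<'E'
import cv2
s=cv2.imread("pics/s1.png")
cv2.imwrite("pics/s1c.png",cv2.resize(s[190:300,400:547],(800,600),interpolation=cv2.INTER_CUBIC))
E
```

```text
(no output)
```

View pics/s1c.png

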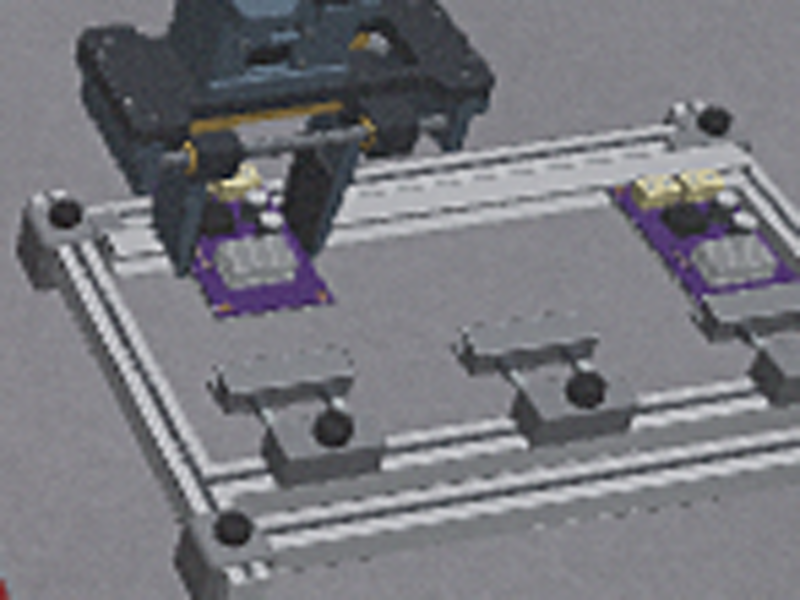

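The board is held level, with the plain end short of the jaw and the terminal end over the near rail. Next I lower it so the rail's lip tilts the plain end down in the grip.

```bash
python3 -m crank '[{"dx":0,"dy":0,"dz":-0.015,"yaw":0},{"dx":0,"dy":0,"dz":-0.01,"yaw":0},{"dx":0,"dy":0,"dz":0,"yaw":0}]'; python3 -m crank '[{"dx":0,"dy":0,"dz":-0.0025,"yaw":0},{"dx":0,"dy":0,"dz":0,"yaw":0}]';python3 -m crank '[{"dx":0,"dy":0,"dz":-0.0025,"yaw":0},{"dx":0,"dy":0,"dz":0,"yaw":0}]'
```

```text
time_s: 9.07
ee_pos: [538.5, 122.5, 61.2]
ee_rot: [-180.0, -0.1, -178.0]
force: [-0.0, 0.1, -1.3]
gripper_width: 59.8
gripper_force: 15.0
time_s: 9.32
ee_pos: [539.3, 123.1, 60.3]
ee_rot: [180.0, 0.0, -177.9]
force: [-0.0, 0.1, -1.0]
gripper_width: 59.5
gripper_force: 15.0
time_s: 9.57
ee_pos: [539.7, 123.3, 58.8]
ee_rot: [180.0, 0.1, -177.9]
force: [-0.4, 0.1, 1.8]
gripper_width: 59.5
gripper_force: 15.0
```

```bash
python3 -m crank '[{"dx":0,"dy":0,"dz":-0.0025,"yaw":0},{"dx":0,"dy":0,"dz":0,"yaw":0}]' - 10; python3 -m crank '[{"dx":0,"dy":0,"dz":-0.0025,"yaw":0},{"dx":0,"dy":0,"dz":0,"yaw":0}]'
```

```text
time_s: 9.82
ee_pos: [539.8, 123.3, 56.5]
ee_rot: [180.0, 0.1, -177.9]
force: [0.9, 0.1, 1.7]
gripper_width: 60.0
gripper_force: 10.0
time_s: 10.07
ee_pos: [539.6, 123.3, 54.3]
ee_rot: [180.0, 0.0, -177.9]
force: [1.8, 0.7, 1.0]
gripper_width: 59.7
gripper_force: 10.0
```

```bash
python3 - <<'E'
import cv2
from h import *
s=eyes.grab_frame("scene")[:,:,::-1]; cv2.imwrite("pics/s2.png",s)
cv2.imwrite("pics/s2c.png",cv2.resize(s[205:280,415:515],(800,600),interpolation=cv2.INTER_CUBIC))
print(telemetry.state()["ee_pos"])
E
```

```text
[539.62248029 123.26555543  54.28703114]
```

View pics/s2c.png

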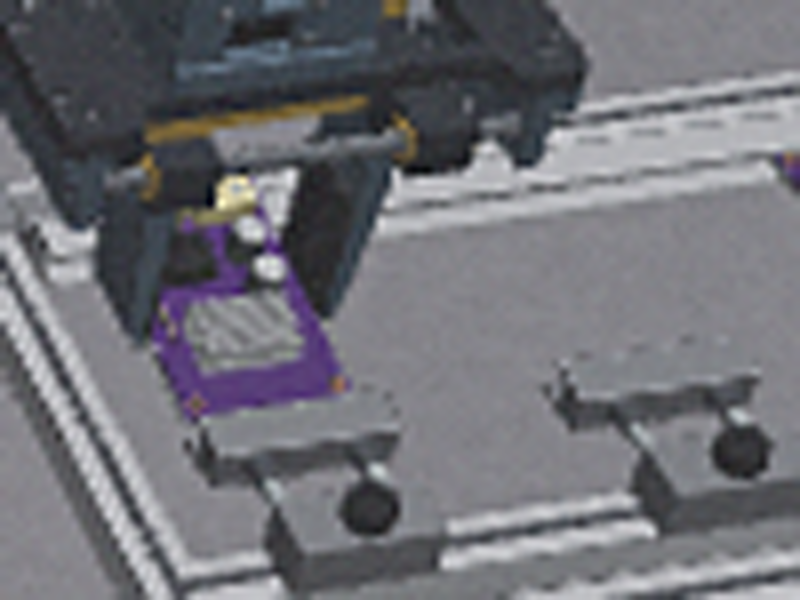

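```bash
python3 - <<'E'
from h import *
def rx(p,x):
    c=eyes.calibration("scene");K=c["camera_matrix"];T=c["world_from_camera"]
    d=T[:3,:3]@np.linalg.solve(K,[p[0],p[1],1]);o=T[:3,3]
    return o+d*(x-o[0])/d[0]
for p1,p2 in [((225,309),(196,404)),((323,297),(340,383))]:
    P1=w(crop(p1,(400,190),800/147),81.3-8.3+5,"scene")
    P2=rx(crop(p2,(415,205),8),P1[0]+1.2)
    print(P1,P2,"drop",P1[2]-27.2-P2[2])
E
```

```text
[583.78444522  99.58003915  78.        ] [584.98444522 100.43018077  46.17550322] drop 4.624496775657619
[583.7020248  149.95942359  78.        ] [584.9020248  151.32835885  47.67312229] drop 3.126877711386257
```

The plain end has dropped to jaw-slot height: a hole on the board's top is at z≈47, so the tilt is about 7°. Now I push into the jaw.

```bash
python3 -m crank '[{"dx":0.0075,"dy":-0.0008,"dz":0,"yaw":0},{"dx":0,"dy":0,"dz":0,"yaw":0}]' - 25; python3 -m crank '[{"dx":0.0075,"dy":0.0003,"dz":0,"yaw":0},{"dx":0,"dy":0,"dz":0,"yaw":0}]';python3 -m crank '[{"dx":0.005,"dy":0.0002,"dz":0,"yaw":0},{"dx":0,"dy":0,"dz":0,"yaw":0}]'
```

```text
time_s: 10.38
ee_pos: [544.2, 122.2, 53.6]
ee_rot: [-180.0, -0.2, -177.9]
force: [-2.4, 0.2, 0.8]
gripper_width: 59.9
gripper_force: 25.0
time_s: 10.62
ee_pos: [550.2, 122.5, 53.6]
ee_rot: [-180.0, -0.2, -177.9]
force: [-3.7, 0.6, -1.1]
gripper_width: 59.4
gripper_force: 25.0
time_s: 10.88
ee_pos: [554.0, 122.7, 53.7]
ee_rot: [-180.0, -0.2, -177.9]
force: [-5.3, -1.5, -1.1]
gripper_width: 59.5
gripper_force: 25.0
```

```bash
python3 - <<'E'
import cv2
from h import *
s=eyes.grab_frame("scene")[:,:,::-1]; cv2.imwrite("pics/s3.png",s)
cv2.imwrite("pics/s3c.png",cv2.resize(s[215:275,425:505],(800,600),interpolation=cv2.INTER_CUBIC))
print(telemetry.state()["ee_pos"])
E
```

```text
[553.9697279  122.6341957   53.73261624]
```

View pics/s3c.png

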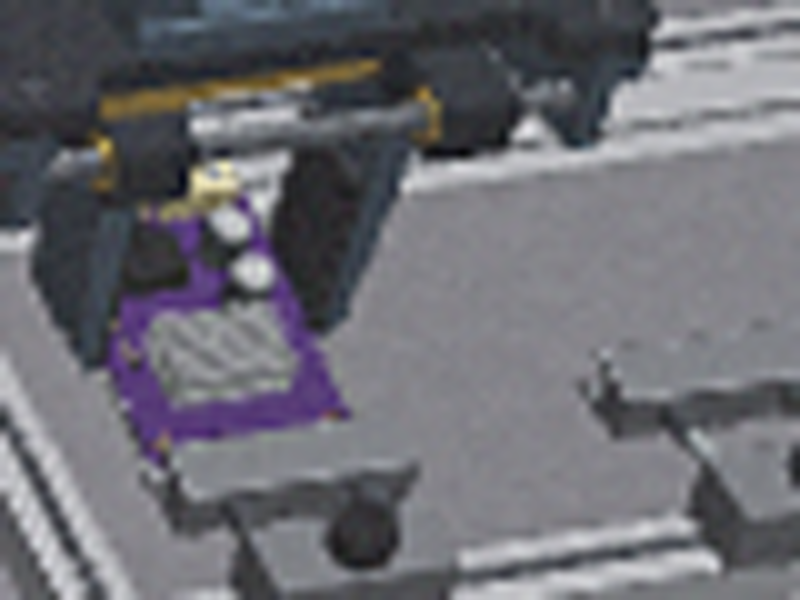

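```bash
cat >> h.py <<'E'
def rx(p,x,n="scene"):
    c=eyes.calibration(n);K=c["camera_matrix"];T=c["world_from_camera"]
    d=T[:3,:3]@np.linalg.solve(K,[p[0],p[1],1]);o=T[:3,3]
    return o+d*(x-o[0])/d[0]
def pr(P,n="scene"):
    c=eyes.calibration(n);q=np.linalg.inv(c["world_from_camera"])@np.r_[P,1];q=c["camera_matrix"]@q[:3];return q[:2]/q[2]
E
python3 - <<'E'
from h import *
np.set_printoptions(precision=1,suppress=True)
for p in((162,440),(337,413)): print(rx(crop(p,(425,215),10),599.4))
# rest jaw in s2 (scale 8): seized jaw points & jaw1 in s2: top corners read
for p in((200,425),(400,425),(212,455),(395,400),(375,388)): print("jaw1 rest s2",p,w(crop(p,(415,205),8),52.5,"scene"))
for p in((170,460),(418,462),(185,500),(380,420)): print("jaw1 s3",p,w(crop(p,(425,215),10),52.5,"scene"))
# predicted pixel of jaw corners (s3 crop) for front-edge x, lateral +-33
for x in (605,):
  for y in (91.5,157.5):
    for z in (40,48,52.5): print(x,y,z,(pr([x,y,z])-[425,215])*10)
E
```

```text
[599.4  99.3  47.7]
[599.4 148.2  49.7]
jaw1 rest s2 (200, 425) [600.1  94.7  52.5]
jaw1 rest s2 (400, 425) [611.  160.4  52.5]
jaw1 rest s2 (212, 455) [613.8  93.6  52.5]
jaw1 rest s2 (395, 400) [599.8 163.4  52.5]
jaw1 rest s2 (375, 388) [593.4 159.1  52.5]
jaw1 s3 (170, 460) [610.9  96.1  52.5]
jaw1 s3 (418, 462) [622.4 160.5  52.5]
jaw1 s3 (185, 500) [625.2  94.6  52.5]
jaw1 s3 (380, 420) [606.2 156.8  52.5]
605 91.5 40 [131.7 474. ]
605 91.5 48 [137.5 453.3]
605 91.5 52.5 [140.8 441.5]
605 157.5 40 [365.5 444.5]
605 157.5 48 [372.4 423.8]
605 157.5 52.5 [376.3 412.1]
```

The jaw has moved about 11 mm, yet the plain-end holes are still visible at (162,440) and (337,413). So the board is pushing the jaw's nose and is not in the groove. I'll ease back and search in height, watching for the force to drop.

```bash
python3 -m crank '[{"dx":-0.009,"dy":-0.0003,"dz":0,"yaw":0},{"dx":0,"dy":0,"dz":0,"yaw":0}]'; for i in 1; do python3 -m crank '[{"dx":0,"dy":0,"dz":0.0015,"yaw":0},{"dx":0,"dy":0,"dz":0,"yaw":0}]'; done; python3 -m crank '[{"dx":0,"dy":0,"dz":0.0015,"yaw":0},{"dx":0,"dy":0,"dz":0,"yaw":0}]'
```

```text
time_s: 11.18
ee_pos: [547.1, 122.5, 54.1]
ee_rot: [-180.0, -0.1, -177.9]
force: [-3.3, -0.5, -1.5]
gripper_width: 59.7
gripper_force: 25.0
time_s: 11.42
ee_pos: [548.1, 122.7, 55.6]
ee_rot: [180.0, 0.0, -177.9]
force: [-4.6, 0.3, -2.4]
gripper_width: 59.8
gripper_force: 25.0
time_s: 11.68
ee_pos: [550.2, 123.0, 57.6]
ee_rot: [180.0, 0.3, -177.9]
force: [1.2, 0.3, -0.6]
gripper_width: 59.3
gripper_force: 25.0
```

It snapped free of the ledge nose and into the mouth. Push on.

```bash
python3 -m crank '[{"dx":0.004,"dy":0.0001,"dz":0,"yaw":0},{"dx":0,"dy":0,"dz":0,"yaw":0}]';python3 -m crank '[{"dx":0.004,"dy":0.0001,"dz":0,"yaw":0},{"dx":0,"dy":0,"dz":0,"yaw":0}]'; python3 -m crank '[{"dx":0.004,"dy":0.0001,"dz":0,"yaw":0},{"dx":0,"dy":0,"dz":0,"yaw":0}]'
```

```text
time_s: 11.92
ee_pos: [552.1, 122.9, 56.9]
ee_rot: [180.0, 0.1, -177.9]
force: [-0.2, -0.9, -0.4]
gripper_width: 59.3
gripper_force: 25.0
time_s: 12.18
ee_pos: [553.9, 122.8, 56.5]
ee_rot: [-180.0, -0.1, -177.9]
force: [-3.1, -0.9, -0.2]
gripper_width: 59.9
gripper_force: 25.0
time_s: 12.42
ee_pos: [557.2, 122.9, 56.5]
ee_rot: [-180.0, -0.1, -177.9]
force: [-4.5, 0.8, 0.4]
gripper_width: 59.7
gripper_force: 25.0
```

```bash
python3 -m crank '[{"dx":0.006,"dy":0.0002,"dz":0,"yaw":0},{"dx":0.006,"dy":0.0002,"dz":0,"yaw":0},{"dx":0,"dy":0,"dz":0,"yaw":0},{"dx":0,"dy":0,"dz":0,"yaw":0}]';python3 -m crank '[{"dx":0.0015,"dy":0,"dz":-0.0025,"yaw":0},{"dx":0,"dy":0,"dz":0,"yaw":0}]'
```

```text
time_s: 12.92
ee_pos: [566.0, 123.2, 56.4]
ee_rot: [-180.0, -0.2, -177.9]
force: [-6.0, 1.5, 0.9]
gripper_width: 59.8
gripper_force: 25.0
time_s: 13.18
ee_pos: [567.4, 123.2, 54.8]
ee_rot: [-180.0, -0.1, -177.9]
force: [-6.2, -0.6, 3.3]
gripper_width: 59.5
gripper_force: 25.0
```

```bash
python3 -m crank '[{"dx":0,"dy":0,"dz":-0.003,"yaw":0},{"dx":0,"dy":0,"dz":0,"yaw":0}]' - 18;python3 -m crank '[{"dx":0,"dy":0,"dz":-0.003,"yaw":0},{"dx":0,"dy":0,"dz":0,"yaw":0}]';python3 -m crank '[{"dx":0,"dy":0,"dz":-0.003,"yaw":0},{"dx":0,"dy":0,"dz":0,"yaw":0}]'
```

```text
time_s: 13.42
ee_pos: [567.3, 123.1, 52.2]
ee_rot: [-180.0, -0.2, -177.9]
force: [-6.8, 0.8, 3.0]
gripper_width: 59.4
gripper_force: 18.0
time_s: 13.68
ee_pos: [567.3, 123.1, 49.8]
ee_rot: [-180.0, -0.2, -177.9]
force: [-6.0, 0.1, 1.9]
gripper_width: 59.6
gripper_force: 18.0
time_s: 13.92
ee_pos: [567.4, 123.1, 47.4]
ee_rot: [-180.0, -0.1, -177.9]
force: [-6.0, 1.1, 2.0]
gripper_width: 59.7
gripper_force: 18.0
```

```bash
python3 -m crank '[{"dx":0,"dy":0,"dz":-0.002,"yaw":0},{"dx":0,"dy":0,"dz":0,"yaw":0}]';python3 -m crank '[{"dx":0,"dy":0,"dz":-0.002,"yaw":0},{"dx":0,"dy":0,"dz":0,"yaw":0}]'; python3 - <<'E'
import cv2
from h import *
s=eyes.grab_frame("scene")[:,:,::-1]; cv2.imwrite("pics/s4.png",s)
t=eyes.grab_frame("top")[:,:,::-1]; cv2.imwrite("pics/t4.png",t)
a=cv2.resize(s[205:265,430:510],(800,600),interpolation=cv2.INTER_CUBIC)
b=cv2.resize(t[200:245,150:210],(400,300),interpolation=cv2.INTER_CUBIC)
cv2.imwrite("pics/c4.png",np.vstack([cv2.resize(s[212:264,430:530],(600,300),interpolation=cv2.INTER_CUBIC),cv2.resize(t[200:250,120:220],(600,300),interpolation=cv2.INTER_CUBIC)]))
print(telemetry.state()["ee_pos"])
E
```

```text
time_s: 14.18
ee_pos: [567.6, 123.1, 46.0]
ee_rot: [-180.0, -0.1, -177.9]
force: [-6.8, -0.1, 2.6]
gripper_width: 59.6
gripper_force: 18.0
time_s: 14.42
ee_pos: [567.9, 123.1, 44.5]
ee_rot: [-180.0, -0.1, -177.9]
force: [-6.0, -1.3, 3.7]
gripper_width: 59.6
gripper_force: 18.0
[567.89596551 123.13128845  44.51675669]
```

View pics/c4.png

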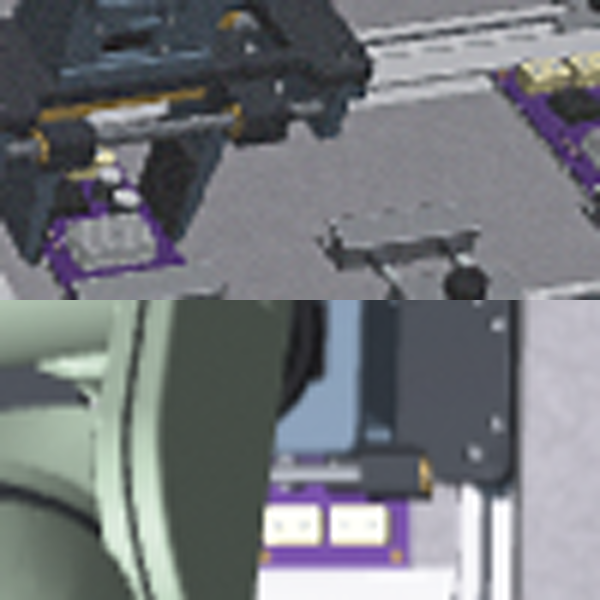

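Top crop: the terminal edge lies along the near lip edge, right corner at crop (409,566), and the corner hole at (397,556) is visible. Now to work out its height and clearance.

```bash
python3 - <<'E'
from h import *
np.set_printoptions(precision=1,suppress=True)
t=np.array([567.9,123.1]);a=np.radians(2.1);R=np.array([[np.cos(a),np.sin(a)],[-np.sin(a),np.cos(a)]])
o=(120,200)
for z in(45,50,56):
  for p in((409,266),(397,256)):
    q=w(crop(p,o,6),z)[:2]; print(z,p,q,R@(q-t))
# t1 hole
q=w(crop((370,495),(120,170),6),77)[:2]; print("t1 hole",R@(q-np.array([538.3,122.6])))
q=w(crop((440,270),o,6),51);print("lip",q)
import cv2
im=cv2.imread("pics/t4.png")
for c in(184,186,190,194): print(c,im[238:250,c].tolist())
E
```

```text
45 (409, 266) [518.1  90. ] [-51.  -31.2]
45 (397, 256) [521.7  94.8] [-47.2 -26.6]
50 (409, 266) [517.4  88.9] [-51.8 -32.3]
50 (397, 256) [521.   93.7] [-47.9 -27.7]
56 (409, 266) [516.5  87.6] [-52.6 -33.6]
56 (397, 256) [520.2  92.3] [-48.8 -29. ]
t1 hole [-44.3 -24.9]
lip [516.1  77.   51. ]
184 [[151, 176, 178], [140, 166, 169], [132, 125, 139], [174, 85, 125], [175, 86, 126], [174, 87, 125], [202, 147, 168], [246, 236, 240], [252, 250, 250], [248, 245, 246], [249, 246, 247], [249, 246, 247]]
186 [[171, 87, 125], [170, 87, 124], [172, 87, 125], [157, 108, 142], [112, 151, 181], [141, 137, 173], [203, 147, 168], [246, 236, 240], [252, 250, 250], [249, 246, 246], [249, 246, 246], [249, 246, 246]]
190 [[198, 187, 190], [197, 186, 189], [199, 189, 192], [202, 191, 194], [199, 188, 191], [197, 187, 189], [220, 211, 212], [248, 245, 245], [252, 250, 250], [249, 246, 246], [249, 247, 247], [249, 247, 247]]
194 [[196, 186, 187], [199, 189, 191], [200, 190, 192], [197, 187, 190], [196, 186, 188], [198, 188, 190], [220, 211, 213], [247, 244, 244], [252, 250, 250], [252, 251, 250], [252, 251, 251], [250, 248, 248]]
```

The lateral parallax puts the terminal end low (top at z ≤ 45), so it is down inside the lip and about 2 mm clear of it. Now I slide it back under the lip.

```bash
python3 -m crank '[{"dx":0,"dy":0,"dz":-0.001,"yaw":0},{"dx":-0.005,"dy":-0.0002,"dz":0,"yaw":0},{"dx":0,"dy":0,"dz":0,"yaw":0}]';python3 -m crank '[{"dx":-0.004,"dy":-0.0001,"dz":0,"yaw":0},{"dx":0,"dy":0,"dz":0,"yaw":0}]';python3 -m crank '[{"dx":-0.0025,"dy":-0.0001,"dz":0,"yaw":0},{"dx":0,"dy":0,"dz":0,"yaw":0}]'
```

```text
time_s: 14.9
ee_pos: [567.7, 123.2, 44.0]
ee_rot: [180.0, 0.4, -177.9]
force: [5.4, -1.6, -5.2]
gripper_width: 60.1
gripper_force: 18.0
time_s: 15.15
ee_pos: [567.6, 123.2, 44.6]
ee_rot: [180.0, 0.8, -177.9]
force: [10.3, -1.2, -7.2]
gripper_width: 59.9
gripper_force: 18.0
time_s: 15.4
ee_pos: [567.5, 123.2, 44.9]
ee_rot: [180.0, 1.0, -177.9]
force: [13.1, -0.6, -9.2]
gripper_width: 59.9
gripper_force: 18.0
```

Blocked at the lip at once, so the clearance was too small. I'll push farther in with a firmer grip, then press down before sliding back.

```bash
python3 -m crank '[{"dx":0.0115,"dy":0.0004,"dz":0,"yaw":0},{"dx":0,"dy":0,"dz":0,"yaw":0}]' - 30;python3 -m crank '[{"dx":0.0035,"dy":0.0001,"dz":0,"yaw":0},{"dx":0,"dy":0,"dz":0,"yaw":0}]';python3 -m crank '[{"dx":0.002,"dy":0,"dz":0,"yaw":0},{"dx":0,"dy":0,"dz":0,"yaw":0}]'
```

```text
time_s: 15.65
ee_pos: [567.9, 123.1, 43.7]
ee_rot: [-180.0, -0.1, -177.9]
force: [-4.0, -0.3, 3.1]
gripper_width: 59.5
gripper_force: 30.0
time_s: 15.9
ee_pos: [569.3, 123.2, 43.7]
ee_rot: [-180.0, -0.2, -177.9]
force: [-6.3, -1.4, 5.8]
gripper_width: 59.4
gripper_force: 30.0
time_s: 16.15
ee_pos: [570.6, 123.2, 43.7]
ee_rot: [-180.0, -0.3, -177.9]
force: [-6.5, 0.3, 6.0]
gripper_width: 60.0
gripper_force: 30.0
```

```bash
python3 -m crank '[{"dx":0,"dy":0,"dz":-0.002,"yaw":0},{"dx":0,"dy":0,"dz":0,"yaw":0}]';python3 -m crank '[{"dx":0,"dy":0,"dz":-0.002,"yaw":0},{"dx":0,"dy":0,"dz":0,"yaw":0}]'
```

```text
time_s: 16.4
ee_pos: [570.5, 123.2, 42.1]
ee_rot: [-180.0, -0.3, -177.9]
force: [-6.5, -1.3, 6.2]
gripper_width: 59.4
gripper_force: 30.0
time_s: 16.65
ee_pos: [570.5, 123.2, 40.4]
ee_rot: [-180.0, -0.3, -177.9]
force: [-6.8, 0.1, 5.4]
gripper_width: 59.7
gripper_force: 30.0
```

I think the terminal end has dropped past the ledge, which reaches out only 10 mm. The block came from the ledge's front face, and the parallax height of about 38–40 fits. I'll raise the board, press lightly towards the rail, and raise slowly until it snaps in above the ledge.

```bash
python3 -m crank '[{"dx":0,"dy":0,"dz":0.005,"yaw":0},{"dx":-0.0085,"dy":-0.0003,"dz":0,"yaw":0},{"dx":0,"dy":0,"dz":0,"yaw":0}]' - 25;python3 -m crank '[{"dx":0,"dy":0,"dz":0.0015,"yaw":0},{"dx":0,"dy":0,"dz":0,"yaw":0}]';python3 -m crank '[{"dx":0,"dy":0,"dz":0.0015,"yaw":0},{"dx":0,"dy":0,"dz":0,"yaw":0}]'
```

```text
time_s: 17.02
ee_pos: [563.1, 122.8, 43.1]
ee_rot: [-180.0, -0.3, -177.9]
force: [-4.7, -1.0, -3.1]
gripper_width: 59.6
gripper_force: 25.0
time_s: 17.27
ee_pos: [563.6, 122.8, 44.4]
ee_rot: [-180.0, -0.3, -177.9]
force: [-5.5, 0.1, -3.0]
gripper_width: 59.5
gripper_force: 25.0
time_s: 17.52
ee_pos: [563.6, 122.8, 44.8]
ee_rot: [-180.0, -0.3, -177.9]
force: [-4.9, -0.1, -13.4]
gripper_width: 59.1
gripper_force: 25.0
```

```bash
python3 - <<'E'
import cv2
from h import *
t=eyes.grab_frame("top")[:,:,::-1]; cv2.imwrite("pics/t5.png",t)
t4=cv2.imread("pics/t4.png");t0=cv2.imread("pics/top0.png")
def show(n,im,cols,r0,r1):
    print(n)
    for c in cols: print(c,[tuple(int(v) for v in im[r,c][1:]) for r in range(r0,r1)])
show("t5",t,(168,178,182,184,186,190,194),235,250)
show("t4",t4,(178,182),235,250)
show("t0 loaded",t0,(50,56,60,68,74,80),237,250)
print(telemetry.state()["ee_pos"])
E
```

```text
t5
168 [(92, 131), (135, 165), (240, 245), (255, 255), (255, 255), (255, 255), (255, 255), (253, 253), (79, 111), (151, 173), (231, 235), (244, 244), (245, 245), (246, 246), (246, 247)]
178 [(93, 132), (137, 166), (240, 246), (254, 254), (247, 246), (246, 245), (255, 255), (253, 253), (79, 110), (150, 173), (232, 236), (245, 245), (245, 245), (246, 246), (247, 247)]
182 [(67, 92), (137, 167), (241, 246), (254, 254), (242, 239), (243, 240), (254, 254), (253, 253), (96, 129), (150, 172), (235, 239), (249, 249), (245, 246), (246, 246), (246, 246)]
184 [(66, 89), (100, 134), (141, 155), (184, 189), (185, 190), (185, 190), (187, 193), (174, 185), (105, 140), (149, 171), (237, 240), (250, 250), (246, 246), (246, 247), (246, 247)]
186 [(67, 89), (90, 131), (92, 132), (92, 131), (93, 131), (93, 131), (93, 130), (93, 131), (117, 154), (182, 207), (237, 238), (250, 250), (246, 246), (247, 246), (246, 246)]
190 [(137, 139), (187, 190), (189, 191), (186, 189), (187, 190), (189, 192), (191, 194), (188, 191), (187, 190), (211, 212), (245, 244), (250, 250), (245, 246), (247, 247), (247, 247)]
194 [
[... 842 characters left out ...]
 246), (240, 240), (241, 241)]
60 [(61, 92), (159, 177), (249, 251), (254, 254), (253, 254), (254, 254), (254, 254), (251, 251), (102, 128), (164, 176), (243, 243), (240, 240), (242, 242)]
68 [(69, 106), (71, 107), (75, 108), (80, 109), (80, 110), (76, 108), (76, 108), (76, 108), (98, 133), (188, 209), (244, 244), (241, 241), (242, 242)]
74 [(181, 183), (180, 183), (179, 181), (176, 179), (174, 177), (174, 176), (174, 177), (174, 176), (205, 206), (244, 244), (244, 245), (241, 241), (242, 243)]
80 [(175, 178), (178, 180), (181, 183), (181, 183), (178, 180), (174, 176), (173, 175), (181, 183), (220, 221), (245, 245), (245, 245), (241, 241), (243, 243)]
[563.63536738 122.80454556  44.82934045]
```

The numbers show the purple edge ending exactly at the ledge's front line, whereas the loaded board's runs about 0.8 px farther. So the terminal end is under the ledge. I'll back it out, raise it above ledge height, and probe with light pressure.

```bash
python3 -m crank '[{"dx":0,"dy":0,"dz":-0.004,"yaw":0},{"dx":0.0087,"dy":0.0003,"dz":0,"yaw":0},{"dx":0,"dy":0,"dz":0,"yaw":0}]' - 25;python3 -m crank '[{"dx":0,"dy":0,"dz":0.003,"yaw":0},{"dx":0,"dy":0,"dz":0,"yaw":0}]';python3 -m crank '[{"dx":0,"dy":0,"dz":0.003,"yaw":0},{"dx":0,"dy":0,"dz":0,"yaw":0}]'
```

```text
time_s: 17.95
ee_pos: [571.5, 123.2, 43.8]
ee_rot: [-180.0, -0.2, -177.9]
force: [-8.9, -0.1, -0.0]
gripper_width: 59.8
gripper_force: 25.0
time_s: 18.2
ee_pos: [571.0, 123.1, 45.4]
ee_rot: [-180.0, -0.3, -177.9]
force: [-7.0, 0.4, -4.9]
gripper_width: 59.4
gripper_force: 25.0
time_s: 18.45
ee_pos: [570.8, 123.1, 47.6]
ee_rot: [-180.0, -0.3, -177.9]
force: [-7.4, -0.5, -6.4]
gripper_width: 59.4
gripper_force: 25.0
```

```bash
python3 -m crank '[{"dx":-0.006,"dy":-0.0002,"dz":0,"yaw":0},{"dx":0,"dy":0,"dz":0,"yaw":0}]'; python3 -m crank '[{"dx":0,"dy":0,"dz":0.0015,"yaw":0},{"dx":0,"dy":0,"dz":0,"yaw":0}]'
```

```text
time_s: 18.7
ee_pos: [568.8, 123.0, 47.8]
ee_rot: [-180.0, 0.1, -177.9]
force: [0.0, -0.6, -12.9]
gripper_width: 59.6
gripper_force: 25.0
time_s: 18.95
ee_pos: [568.8, 123.0, 49.2]
ee_rot: [-180.0, 0.0, -177.9]
force: [1.3, -1.2, -15.2]
gripper_width: 59.7
gripper_force: 25.0
```

```bash
python3 -m crank '[{"dx":0,"dy":0,"dz":0.0015,"yaw":0},{"dx":0,"dy":0,"dz":0,"yaw":0}]'; python3 -m crank '[{"dx":0,"dy":0,"dz":0.0015,"yaw":0},{"dx":0,"dy":0,"dz":0,"yaw":0}]'
```

```text
time_s: 19.2
ee_pos: [566.2, 123.0, 51.0]
ee_rot: [-180.0, -0.2, -177.9]
force: [-5.7, -0.5, -7.4]
gripper_width: 59.4
gripper_force: 25.0
time_s: 19.45
ee_pos: [566.1, 123.0, 52.4]
ee_rot: [-180.0, -0.2, -177.9]
force: [-5.0, -1.3, -6.6]
gripper_width: 60.0
gripper_force: 25.0
```

It snapped in over the ledge. I'll slide it home.

```bash
python3 -m crank '[{"dx":-0.002,"dy":-0.0001,"dz":-0.0012,"yaw":0},{"dx":-0.003,"dy":-0.0001,"dz":0,"yaw":0},{"dx":0,"dy":0,"dz":0,"yaw":0}]'; python3 -m crank '[{"dx":-0.0035,"dy":-0.0001,"dz":0,"yaw":0},{"dx":0,"dy":0,"dz":0,"yaw":0}]'
```

```text
time_s: 19.82
ee_pos: [565.6, 123.0, 51.9]
ee_rot: [180.0, 0.2, -177.9]
force: [0.3, -1.8, -4.9]
gripper_width: 59.5
gripper_force: 25.0
time_s: 20.08
ee_pos: [565.4, 123.0, 52.0]
ee_rot: [180.0, 0.5, -177.9]
force: [6.0, -2.6, -7.8]
gripper_width: 59.2
gripper_force: 25.0
```

Now it is against the lip face, slightly high. I'll ease off, press lightly and lower until it slips under.

```bash
python3 -m crank '[{"dx":0.003,"dy":0,"dz":-0.002,"yaw":0},{"dx":0,"dy":0,"dz":0,"yaw":0}]'; python3 -m crank '[{"dx":0,"dy":0,"dz":-0.002,"yaw":0},{"dx":0,"dy":0,"dz":0,"yaw":0}]';python3 -m crank '[{"dx":0,"dy":0,"dz":-0.002,"yaw":0},{"dx":0,"dy":0,"dz":0,"yaw":0}]'
```

```text
time_s: 20.32
ee_pos: [562.7, 123.2, 49.7]
ee_rot: [180.0, -0.1, -178.0]
force: [-3.7, 0.1, 0.2]
gripper_width: 59.6
gripper_force: 25.0
time_s: 20.58
ee_pos: [562.7, 123.1, 47.5]
ee_rot: [180.0, -0.1, -177.9]
force: [-5.0, 1.3, -0.2]
gripper_width: 59.6
gripper_force: 25.0
time_s: 20.82
ee_pos: [563.3, 123.1, 47.4]
ee_rot: [180.0, -0.0, -177.9]
force: [-7.3, 1.2, 8.6]
gripper_width: 59.5
gripper_force: 25.0
```

It is under the lip and down on both ledges (z 47.4, Fz rising sharply). Slide home.

```bash
python3 -m crank '[{"dx":-0.003,"dy":-0.0001,"dz":0.0015,"yaw":0},{"dx":0,"dy":0,"dz":0,"yaw":0}]'; python3 -m crank '[{"dx":-0.003,"dy":-0.0001,"dz":0,"yaw":0},{"dx":0,"dy":0,"dz":0,"yaw":0}]';python3 -m crank '[{"dx":-0.003,"dy":-0.0001,"dz":0,"yaw":0},{"dx":0,"dy":0,"dz":0,"yaw":0}]'
```

```text
time_s: 21.08
ee_pos: [560.9, 123.0, 47.4]
ee_rot: [180.0, -0.0, -177.9]
force: [-4.4, 0.4, 3.7]
gripper_width: 59.3
gripper_force: 25.0
time_s: 21.32
ee_pos: [559.6, 123.0, 47.4]
ee_rot: [180.0, 0.1, -177.9]
force: [-2.2, 1.9, 1.3]
gripper_width: 59.6
gripper_force: 25.0
time_s: 21.58
ee_pos: [559.5, 123.0, 47.8]
ee_rot: [180.0, 0.4, -177.9]
force: [5.8, 1.8, -4.0]
gripper_width: 59.7
gripper_force: 25.0
```

Home against the groove bottom. Relax, release, rise and look.

```bash
python3 -m crank '[{"dx":0.003,"dy":0,"dz":-0.0005,"yaw":0},{"dx":0,"dy":0,"dz":0,"yaw":0}]';python3 -m crank '[{"dx":0,"dy":0,"dz":0,"yaw":0},{"dx":0,"dy":0,"dz":0,"yaw":0},{"dx":0,"dy":0,"dz":0.02,"yaw":0},{"dx":0,"dy":0,"dz":0.06,"yaw":0},{"dx":-0.04,"dy":-0.04,"dz":0.04,"yaw":0},{"dx":-0.05,"dy":-0.05,"dz":0.02,"yaw":0},{"dx":-0.05,"dy":-0.05,"dz":0,"yaw":0},{"dx":-0.05,"dy":-0.05,"dz":0,"yaw":0},{"dx":-0.05,"dy":-0.05,"dz":0,"yaw":0}]' 0.85
python3 - <<'E'
import cv2
from h import *
t=eyes.grab_frame("top")[:,:,::-1]; cv2.imwrite("pics/t6.png",t)
s=eyes.grab_frame("scene")[:,:,::-1]; cv2.imwrite("pics/s6.png",s)
A=cv2.resize(t[190:255,40:220],(800,289),interpolation=cv2.INTER_CUBIC)
B=cv2.resize(s[205:275,420:600],(800,311),interpolation=cv2.INTER_CUBIC)
cv2.imwrite("pics/c6.png",np.vstack([A,B]))
E
```

```text
time_s: 21.82
ee_pos: [559.5, 122.9, 47.4]
ee_rot: [180.0, 0.1, -177.9]
force: [0.7, 2.2, 2.4]
gripper_width: 59.6
gripper_force: 25.0
time_s: 22.95
ee_pos: [365.7, -70.4, 160.0]
ee_rot: [-179.9, 0.1, -177.9]
force: [1.0, -0.5, 0.3]
gripper_width: 77.6
gripper_force: 0.0
```

View pics/c6.png

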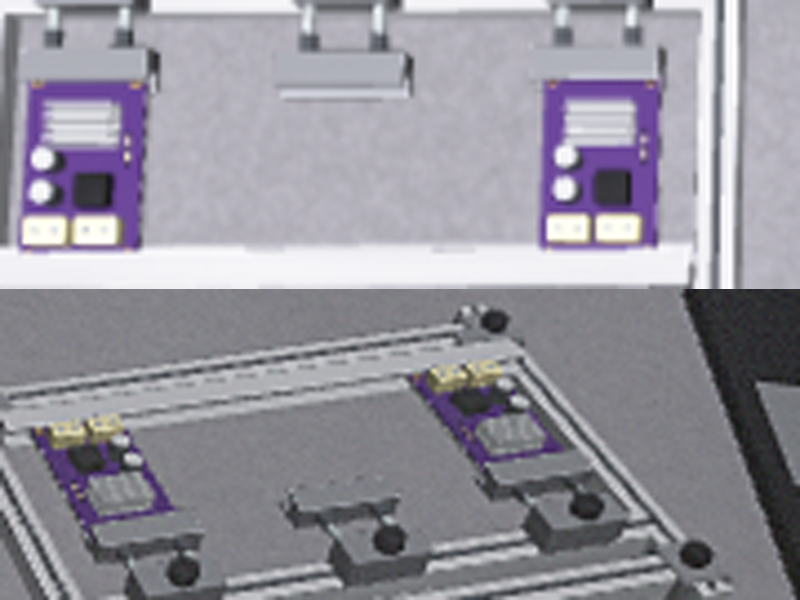

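The picture shows the board seated in bay 1, looking the same as the loaded bay: terminal edge under the near lip, plain end under the jaw. I'll check the centring numerically against the loaded board.

```bash
python3 - <<'E'
import cv2
from h import *
t=cv2.imread("pics/t6.png").astype(float)
a=np.radians(2.1);yv=np.array([-np.sin(a),np.cos(a)])
def edges(r,c0,c1):
    g=t[r,c0:c1,1];  # green: purple ~80, bg ~187
    m=g<135; i=np.where(m)[0]; i0,i1=i[0],i[-1]
    f=lambda k:(135-g[k])/(g[k+1]-g[k])+k
    return c0+f(i0-1),c0+f(i1)
for r in(212,216,225,232,244):
    out=[]
    for c0,c1 in((42,78),(158,193)):
        try:
            e=edges(r,c0,c1); out+= [w((x,r),45)[:2]@yv for x in e]
        except Exception as ex: out+=[np.nan]*2
    o=np.array(out); print(r,o.round(1),"mid diff",((o[0]+o[1])-(o[2]+o[3]))/2, "left diff",o[0]-o[2],"right diff",o[1]-o[3])
print(telemetry.state()["force"])
E
```

```text
212 [403.2 332.6 131.9  70.5] mid diff 266.73258182475206 left diff 271.34655741124675 right diff 262.1186062382573
216 [402.7 332.3 132.   72.2] mid diff 265.3814145162265 left diff 270.6839397522872 right diff 260.0788892801658
225 [401.2 332.2 131.8  71.3] mid diff 265.1709656606288 left diff 269.45760505002636 right diff 260.8843262712312
232 [394.1 332.6 132.   71. ] mid diff 261.84454785402 left diff 262.02037138962476 right diff 261.66872431841523
244 [394.4 332.  131.7  71.3] mid diff 261.67357457551486 left diff 262.68107921836497 right diff 260.66606993266475
[-0.52161647  0.4657898  -1.01286114]
```

The board is centred to within about 1 mm (261 mm from the loaded board against a nominal 260), seated and released.

```bash
python3 -c "
from workcell import ticket;print(ticket.job_done())"
```

```text
the job is handed in; nothing more can be done
None
```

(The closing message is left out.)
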